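# Load three boards into the lamination press and wind it home

### The job

Count exactly three of the wooden boards, flat one on another, into the pocket of the press carriage, lay the red plate squarely on top of them, and only then wind the crank two full turns clockwise until the carriage is fully home under the press head. All boards left over belong in the blue stock tray, and the glue bottle and the cup stay as they are.

Things in the scene. Friction and masses are not known exactly. Their poses are not given: they have to be found in the camera images.
- board1: flat pale-wood carving board, 120 x 40 x 14 mm, 60 g, long along its own x, origin at the centre of one 120 x 40 face (the underside at the start); all boards are alike. Four or five are on the table; one may be absent
- board2: flat pale-wood carving board, 120 x 40 x 14 mm, 60 g, long along its own x, origin at the centre of one 120 x 40 face (the underside at the start); all boards are alike. Four or five are on the table; one may be absent
- board3: flat pale-wood carving board, 120 x 40 x 14 mm, 60 g, long along its own x, origin at the centre of one 120 x 40 face (the underside at the start); all boards are alike. Four or five are on the table; one may be absent
- board4: flat pale-wood carving board, 120 x 40 x 14 mm, 60 g, long along its own x, origin at the centre of one 120 x 40 face (the underside at the start); all boards are alike. Four or five are on the table; one may be absent
- board5: flat pale-wood carving board, 120 x 40 x 14 mm, 60 g, long along its own x, origin at the centre of one 120 x 40 face (the underside at the start); all boards are alike. Four or five are on the table; one may be absent
- plate: red pressure plate, a bar 120 x 40 x 18 mm, about 200 g, long along its own x, origin at the centre of its underside at the start; lies on the table on one side of the row of boards
- tray: blue open stock tray, fixed to the table, outside 170 (x) x 150 (y) x 32 mm high, walls and floor 5 mm thick, origin at the centre of its underside; stands on the other side of the row of boards
- press: green hand-wound press, fixed, base 150 mm (its x) x 460 mm (its y, -218 to +242 mm), 26 mm high; origin at table level under the middle of the carriage's loading place. Grey gear box with crank at its -y end. The press head is a bridge over the track, y = 130 to 200 mm in this frame, underside 113 mm, top 166 mm above the table
- pocket (a point): centre of the pocket floor on the aluminium carriage, 47 mm above the table, moves with it; z up, y along the track towards the press head, x across. Steel stops 52 mm high round it leave 126 mm along y and 46 mm along x: boards go in lengthwise along this y. The middle 86 mm of the long sides is open for fingers, over a carriage floor 100 mm wide
- crank (a joint): crank angle in rad, 0 = carriage at the loading place (starts at 0 to 0.4), growing clockwise seen from above to a stop at 12.57 (two full turns). It moves the carriage 12.7 mm per rad towards the head, 160 mm in all, so that the pocket ends under the head. Stays where left; takes about 3 N at the knob
- crank_axis (a point): point on the crank's upright axis, 125 mm above the table, level with the knob's middle
- crank_knob (a point): middle of the crank's black upright round knob, which spins freely on its pin, 22 mm in diameter, 45 mm high (its top 148 mm above the table), which circles 45 mm from the crank's axis; the arm below it ends 23 mm under this point
- glue: white glue bottle, 56 mm in diameter and 120 mm high, origin at its foot; leave alone
- chipcup: blue cup, 80 mm in diameter and 85 mm high, origin at its foot; leave alone

How it is judged:
By the outcome, as a careful person would: the job done as asked, in the order asked, and still so for the second after the job is handed in, with the robot touching nothing.
Of board1, board2, board3, board4, board5 only 4 to 5 are there at a start; the rules pass over those that are not, and their reading is None.
At some moment in a run one of plate, board1, board2, board3, board4, board5 may be knocked a few centimetres aside while the robot is not near it.
It also fails if it takes over 210 s, if anything falls off the work surface, if the arm or the gripper's body presses on something with over 40 N, if the wrist force passes 120 N, or if a joint passes its speed limit or range.

### The arm

A 7-joint arm with a two-finger parallel gripper is mounted at the origin on the work surface. World frame = base frame: x ahead of the robot, y to its left, z up, the work surface at z = 0. Lengths are in mm, angles in rad, forces in N, time in s.
With the tool pointing down it reaches from about 400 to 850 mm from the base axis. Payload 10.4 kg.
Tool frame: the origin (TCP) lies at the very end of the fingers, on their centre line; the grasp point (between the pads) lies 19 mm behind it; z points along the fingers, x is the direction in which the jaws open and shut, and the axes are right-handed (so a half turn about z gives the same grasp; the last joint's range is limited). The gripper opens to 87 mm and grips with 3 to 60 N. Pads are 19 mm wide; open, the fingers measure 117 mm over their backs; the gripper's body (75 mm by 190 mm) begins 51 mm behind the grasp point.
Start: joints at [1.111, 0.332, -0.065, 1.46, 0.022, 1.35, -0.088], TCP at [264.425, -566.332, 222.576] pointing down, gripper open.
Joint ranges: [-2.6, 2.6], [-0.5, 2.12], [-1.47, 1.34], [0.16, 2.42], [-1.27, 4.41], [0.06, 2.06], [-2.6, 2.6]. Speed limits (rad/s): [2.22, 2.22, 2.79, 2.79, 3.14, 3.14, 3.14].

### API

Orientations are given as a unit quaternion [w, x, y, z].
In Python, from station import r gives the robot as it stands. The module is installed in compiled form; this text tells all that it offers. Calls block until the motion is done:
- r.move_to(position, orientation): joint-space move of the TCP to a pose.
- r.line_to(position, rotation=None, speed=150, f_stop=None): straight line of the TCP; rotation=None keeps the orientation; speed is the mean speed in mm/s. With f_stop (N) it stops when the force on the tool has changed by that much, and returns True; else False.
- r.movej(angles): joint-space move.
- r.gripper_to(opening, force=None): finger opening in mm; force is the grip in N (None keeps the last); returns when the fingers have stopped.
- r.wait(seconds).
- r.inverse_kinematics(position, orientation): joint angles nearest the present ones, or None.
- r.get_obs(): the state.
- r.snapshot(name): name is "scene" or "top" or "wrist"; returns a dict with "img" (384x512x3 uint8, red, green, blue), "range_z" (384x512 float32, mm along the optical axis (not along the pixel's ray), 0 where there is no reading), "camera_matrix" (3x3 intrinsics, pixels), "D" ([k1, k2, p1, p2, k3] as OpenCV has them; the pictures are not rectified), "origin" and "rotation" of the camera in the world; the wrist camera has in their place "hand_eye" (4x4, takes a point from camera to tool coordinates, whose origin is the TCP and whose axes are the tool frame's). Camera axes: x right, y down, z forward; pixel columns grow to the right and rows downward; lengths in mm; the calibration is good to about 2 mm. A picture is of the moment at which its call begins: read the wrist's pose just before it.
A pose or a line that the arm cannot do raises r.PlanningError and nothing moves.
- r.job_done(): hands the job in, once; it reports no verdict.
The state is a dict: "time_s": time; "joint_pos": joint angles; "joint_vel": joint speeds; "joint_efforts": joint torques, N m; "tool_pos": TCP position; "tcp_rot": TCP orientation; "ft_force": force on the tool from outside, world axes, zero at the start; "moment": the same for the moment, N m; "gripper_width": finger opening in mm.
Only numpy, scipy, OpenCV 4.12 (cv2) and the standard library are available. Lean on these libraries where they do the work, as an engineer would, in place of code of your own. Each camera call takes 0.05 s, during which the arm holds its last target.

## Working session

There is one attempt and no reset: what is moved stays moved. The work goes in short steps, each a Python script; the robot and the scene stay as the last script left them, time stands still between calls to the robot, and variables do not carry over. Pictures are saved under pics/ and viewed, and the job is handed in when it is done.

```bash
mkdir -p pics; ls
python3 - <<'E'
from station import r
import cv2
o=r.get_obs();print(o)
for n in ["scene","top","wrist"]:
    s=r.snapshot(n)
    cv2.imwrite(f"pics/{n}0.png",cv2.cvtColor(s["img"],cv2.COLOR_RGB2BGR))
    print(n,s["camera_matrix"].tolist(),s["D"],s.get("origin"),s.get("rotation"),s.get("hand_eye"))
E
```

```text
pics
{'time_s': 0.0, 'joint_pos': array([ 1.1113988 ,  0.33283594, -0.0647248 ,  1.46094931,  0.02162515,
        1.34989368, -0.08850234]), 'joint_vel': array([-0.00047139, -0.0002455 , -0.00037309,  0.00023542, -0.00064706,
       -0.00041676, -0.00069655]), 'joint_efforts': array([-3.26283098e-04, -6.23262048e+01,  2.47181748e-02, -3.89906394e+01,
       -6.13046600e-02,  3.97156260e-02,  1.21008802e-04]), 'tool_pos': array([ 264.23584147, -565.96742382,  221.77262763]), 'tcp_rot': array([-3.37988848e-04,  8.43529033e-01, -5.37083129e-01, -6.07090827e-04]), 'ft_force': array([-0.35875025,  0.37190448, -0.00157715]), 'moment': array([-0.02103591, -0.00901848, -0.03172727]), 'gripper_width': 87.12837624526904}
scene [[353.17718184393937, 0.0, 254.1000176592597], [0.0, 353.17718184393937, 194.352607204852], [0.0, 0.0, 1.0]] [-0.07475478  0.          0.          0.          0.        ] [1333.35472343  158.52411884  769.02690658] [-0.27716672  0.566023    0.70299558 -0.32953571] None
top [[388.8841702518841, 0.0, 246.68024972685106], [0.0, 388.8841702518841, 197.9519007754074], [0.0, 0.0, 1.0]] [-0.08154728  0.          0.          0.          0.        ] [ 365.42214079   16.08866691 1172.95089735] [-0.04595259  0.71132972 -0.69847903  0.06344633] None
wrist [[295.38206620228243, 0.0, 260.22843504102195], [0.0, 295.38206620228243, 200.5953517489878], [0.0, 0.0, 1.0]] [-0.0502546  0.         0.         0.         0.       ] None None [[ 9.99999929e-01 -2.84385290e-04  2.45652493e-04  1.39413324e+00]
 [ 2.04782588e-04  9.60491747e-01  2.78308393e-01 -7.69674754e+01]
 [-3.15094005e-04 -2.78308323e-01  9.60491738e-01 -1.60992239e+02]
 [ 0.00000000e+00  0.00000000e+00  0.00000000e+00  1.00000000e+00]]
```

View pics/scene0.png

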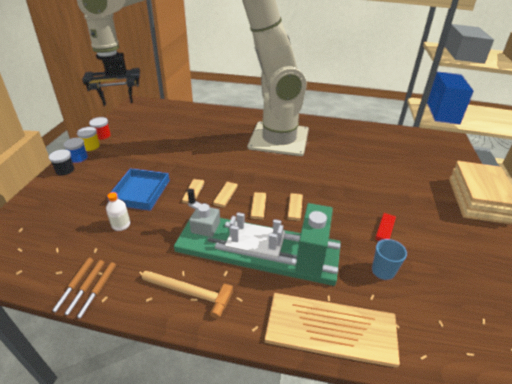

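View pics/top0.png

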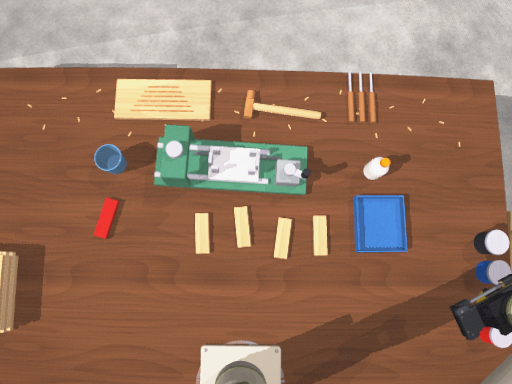

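View pics/wrist0.png

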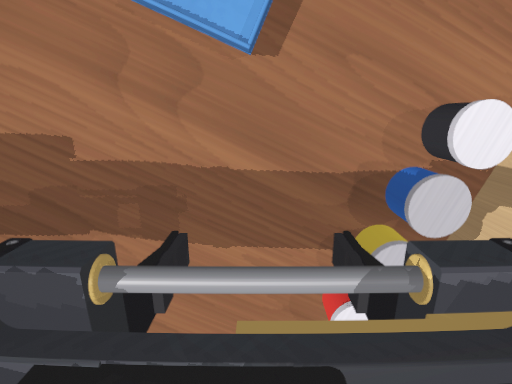

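Scene: four boards in a row (top image around (202,233), (242,227), (283,238), (320,235)). The plate is at (106,218), the tray at (381,223), the press at (232,165) and the knob near (304,174). Next I'll measure them with depth.

```bash
cat > h.py <<'E'
from station import r
import numpy as np, cv2
from scipy.spatial.transform import Rotation as R
def rq(q): q=np.asarray(q,float); return R.from_quat([q[1],q[2],q[3],q[0]])
def snap(name,save=None):
    o=r.get_obs(); s=r.snapshot(name)
    if save: cv2.imwrite(f"pics/{save}.png",cv2.cvtColor(s["img"],cv2.COLOR_RGB2BGR))
    if "hand_eye" in s and s["hand_eye"] is not None:
        H=np.asarray(s["hand_eye"]); Rt=rq(o["tcp_rot"]).as_matrix()
        Rw=Rt@H[:3,:3]; t=Rt@H[:3,3]+o["tool_pos"]
    else:
        q=np.asarray(s["rotation"]); Rw=q if q.shape==(3,3) else rq(q).as_matrix(); t=np.asarray(s["origin"])
    s["Rw"]=Rw;s["t"]=t
    h,w=s["range_z"].shape
    u,v=np.meshgrid(np.arange(w),np.arange(h))
    p=cv2.undistortPoints(np.stack([u,v],-1).reshape(-1,1,2).astype(np.float64),s["camera_matrix"],s["D"]).reshape(h,w,2)
    z=s["range_z"].astype(float)
    P=np.dstack([p[...,0]*z,p[...,1]*z,z])@Rw.T+t
    P[z<=0]=np.nan
    s["P"]=P; s["hsv"]=cv2.cvtColor(s["img"],cv2.COLOR_RGB2HSV)
    s["ray"]=np.dstack([p,np.ones((h,w))])@Rw.T
    return s
def blobs(s,mask,minpx=60):
    n,l,st,c=cv2.connectedComponentsWithStats(mask.astype(np.uint8))
    return [(l==i,st[i],c[i]) for i in range(1,n) if st[i][4]>=minpx]
def rect(xy):
    (c,(a,b),ang)=cv2.minAreaRect(xy.astype(np.float32))
    if a<b: a,b=b,a; ang+=90
    ang=(ang+90)%180-90
    return np.array(c),a,b,ang   # ang = long axis dir in world, deg
def on_plane(s,m,z):
    d=s["ray"][m]; k=(z-s["t"][2])/d[:,2]
    return (s["t"]+d*k[:,None])[:,:2]
def down(yaw): # tool x dir at yaw (rad), z down
    x=np.array([np.cos(yaw),np.sin(yaw),0]);z=np.array([0,0,-1.]);y=np.cross(z,x)
    q=R.from_matrix(np.stack([x,y,z],1)).as_quat(); return [q[3],q[0],q[1],q[2]]
E
python3 - <<'E'
from h import *
s=snap("top");P=s["P"];h=s["hsv"].astype(int)
H,S,V=h[...,0],h[...,1],h[...,2]
for nm,m in dict(wood=(H>12)&(H<32)&(S>50)&(V>190),red=((H<6)|(H>174))&(S>180)&(V>120),blue=(H>98)&(H<120)&(S>150),green=(H>60)&(H<95)&(S>100)).items():
    for b,st,c in blobs(s,m,100):
        z=P[b][:,2]; zz=np.nanmedian(z)
        q=P[b]; q=q[np.isfinite(q[:,2])]
        print(nm,st.tolist(),"z %.1f p5 %.1f p95 %.1f"%(zz,*np.nanpercentile(z,[5,95])),[np.round(x,1) for x in rect(on_plane(s,b,zz))],np.round(np.nanmedian(q,0),1))
np.set_printoptions(linewidth=220,suppress=True)
# press: head & crank z-map
for (a,b) in [((150,200),(150,320))]:
    Z=P[120:200:3,150:320:4,2]; print(np.nan_to_num(Z).astype(int))
E
```

```text
wood [112, 79, 99, 42, 3836] z 14.0 p5 9.1 p95 17.8 [array([858.7, 262.7]), np.float64(307.8), np.float64(136.2), np.float64(89.6)] [857.3 258.8  14. ]
wood [244, 90, 77, 29, 698] z 23.8 p5 16.2 p95 28.5 [array([ 845.8, -117.5]), np.float64(238.4), np.float64(86.7), np.float64(89.8)] [826.7 -94.8  23.8]
wood [359, 92, 5, 29, 100] z 16.8 p5 12.1 p95 21.2 [array([ 850.8, -371.1]), np.float64(95.3), np.float64(13.1), np.float64(-2.3)] [ 847.2 -371.    16.8]
wood [234, 206, 17, 42, 549] z 13.9 p5 9.7 p95 17.5 [array([460.5,   2. ]), np.float64(121.3), np.float64(40.0), np.float64(6.9)] [460.3   1.9  13.9]
wood [195, 213, 15, 41, 561] z 13.9 p5 9.7 p95 17.6 [array([438.9, 121.4]), np.float64(120.5), np.float64(40.9), np.float64(3.6)] [438.4 121.5  13.9]
wood [313, 215, 15, 41, 561] z 13.9 p5 8.8 p95 17.7 [array([ 439. , -231.9]), np.float64(120.1), np.float64(41.8), np.float64(1.3)] [ 438.8 -232.5   13.9]
wood [274, 217, 18, 42, 549] z 14.2 p5 10.1 p95 17.8 [array([ 429. , -118.9]), np.float64(121.0), np.float64(40.2), np.float64(-7.1)] [ 428.2 -118.5   14.2]
red [93, 198, 26, 41, 566] z 
[... 508 characters left out ...]
 np.float64(66.7), np.float64(49.8), np.float64(-3.5)] [ 333.2 -729.9   28.9]
green [155, 125, 53, 62, 1439] z 144.1 p5 23.4 p95 148.2 [array([640.2, 169.4]), np.float64(169.6), np.float64(136.6), np.float64(-2.4)] [636.6 187.9 144.1]
green [226, 142, 81, 19, 574] z 25.9 p5 22.4 p95 29.5 [array([693.3, -67.8]), np.float64(247.0), np.float64(41.6), np.float64(86.6)] [ 699.3 -119.8   25.9]
green [191, 168, 115, 26, 877] z 25.9 p5 19.3 p95 29.6 [array([604.5, -15.8]), np.float64(343.8), np.float64(73.7), np.float64(87.6)] [579.7 -49.1  25.9]
[[ 3  5  0 ... -1  4 -1]
 [ 2 -3  1 ... -1  2  9]
 [-6  3 -2 ...  4  1 -1]
 ...
 [-1 -3  0 ... -3  5 -2]
 [-1  3  4 ...  0  3  3]
 [ 1  0 -2 ...  7  0  0]]
```

Run:
```python
from h import *
s=snap("top")
cv2.imwrite("pics/top_crop.png",cv2.resize(cv2.cvtColor(s["img"][115:205,145:320],cv2.COLOR_RGB2BGR),None,fx=4.5,fy=4.5,interpolation=cv2.INTER_CUBIC))
```

```text
(no output)
```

View pics/top_crop.png

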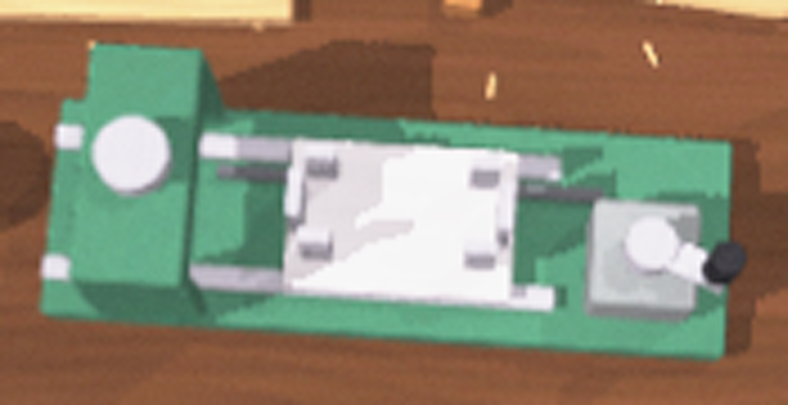

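Run:
```python
from h import *
s=snap("top")
for (u,v) in [(235,164),(212,164),(258,164),(290,169),(304,173)]: print(u,v,np.round(s["P"][v,u],1))
for p in [(650,20,330),(650,20,60),(630,-170,115),(440,-230,20),(440,120,20),(478,409,20),(477,-420,30)]:
    for y in [-np.pi/2,0,np.pi/2,np.pi]:
        q=r.inverse_kinematics(list(p),down(y)); print(p,round(y,2),None if q is None else np.round(q,2))
```

```text
235 164 [642.8  25.9  47.2]
212 164 [640.6  94.   50.2]
258 164 [631.3 -39.7  99.8]
290 169 [ 616.8 -129.6  108.8]
304 173 [ 597.3 -162.4  148. ]
(650, 20, 330) -1.57 [ 0.32  0.43 -0.63  1.17  0.25  1.61 -1.82]
(650, 20, 330) 0 [ 0.4   0.46 -0.75  1.17  0.31  1.63 -0.29]
(650, 20, 330) 1.57 [ 0.41  0.46 -0.78  1.17  0.32  1.63  1.28]
(650, 20, 330) 3.14 None
(650, 20, 60) -1.57 [ 0.28  0.57 -0.52  1.54  0.31  1.11 -1.88]
(650, 20, 60) 0 [ 0.39  0.61 -0.68  1.53  0.41  1.14 -0.37]
(650, 20, 60) 1.57 [ 0.41  0.62 -0.71  1.53  0.43  1.15  1.19]
(650, 20, 60) 3.14 [ 0.7   0.91 -1.25  1.52  0.87  1.36  2.52]
(630, -170, 115) -1.57 [ 0.45  0.49 -0.35  1.5   0.17  1.19 -1.49]
(630, -170, 115) 0 [ 0.6   0.53 -0.55  1.49  0.29  1.21  0.  ]
(630, -170, 115) 1.57 [ 0.65  0.54 -0.62  1.48  0.33  1.22  1.55]
(630, -170, 115) 3.14 [-0.56  0.76  1.16  1.55 -0.71  1.3  -2.45]
(440, -230, 20) -1.57 [ 0.65  0.29 -0.29  1.99  0.11  0.88 -1.27]
(440, -230, 20) 0 [ 0.8   0.31 -0.46  1.98  0.18  0.89  0.25]
(440, -230, 20) 1.57 [ 0.91  0.33 -0.58  1.98  0.23  0.9   1.78]
(440, -230, 20) 3.14 [-0.58  0.55  1.17  2.04 -0.63  0.96 -2.21]
(440, 120, 20) -1.57 [ 0.43  0.32 -0.86  2.06  0.31  0.89 -2.18]
(440, 120, 20) 0 [ 0.56  0.38 -1.02  2.06  0.41  0.92 -0.68]
(440, 120, 20) 1.57 [ 0.56  0.38 -1.02  2.06  0.4   0.92  0.89]
(440, 120, 20) 3.14 [ 0.72  0.5  -1.23  2.05  0.57  0.99  2.33]
(478, 409, 20) -1.57 [-1.04  0.54  0.34  1.67 -0.21  0.97 -2.2 ]
(478, 409, 20) 0 [-0.04  0.79 -1.05  1.61  0.73  1.18 -1.25]
(478, 409, 20) 1.57 [-0.    0.84 -1.11  1.61  0.79  1.21  0.29]
(478, 409, 20) 3.14 [ 0.06  0.94 -1.25  1.6   0.92  1.3   1.79]
(477, -420, 30) -1.57 [ 0.75  0.52 -0.13  1.62  0.07  1.   -0.97]
(477, -420, 30) 0 [ 0.89  0.54 -0.31  1.61  0.19  1.02  0.52]
(477, -420, 30) 1.57 [ 1.05  0.58 -0.53  1.6   0.33  1.05  2.  ]
(477, -420, 30) 3.14 [ 0.58  0.52  0.09  1.63 -0.06  0.99 -2.45]
```

Run:
```python
from h import *
r.move_to([640,60,300],down(0))
s=snap("wrist","w1"); o=r.get_obs(); print(o["time_s"],o["tool_pos"])
np.savez("w1.npz",img=s["img"],P=s["P"],ray=s["ray"],t=s["t"])
```

```text
2.95 [640.13198695  58.81398212 299.8077642 ]
```

View pics/w1.png

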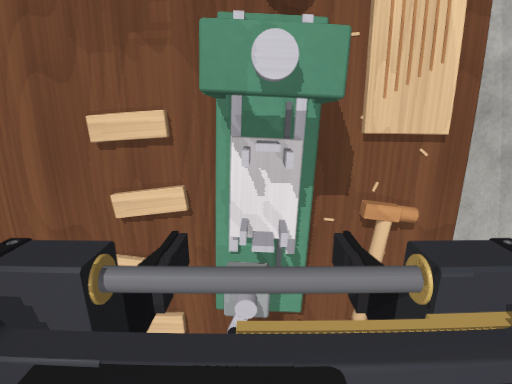

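Run:
```python
from h import *
d=np.load("w1.npz");P=d["P"]
s=dict(ray=d["ray"],t=d["t"])
Z=P[...,2];reg=(P[...,0]>560)&(P[...,0]<720)&(P[...,1]>-90)&(P[...,1]<115)
for b,st,c in blobs(s,reg&(Z>86)&(Z<112),25):
    xy=on_plane(s,b,np.median(Z[b])); print(st.tolist(),"z",np.median(Z[b]).round(1),[np.round(x,1) for x in rect(xy)],"min",xy.min(0).round(1),"max",xy.max(0).round(1))
fl=reg&(Z>40)&(Z<54)
print("floor",np.median(Z[fl]),[np.round(x,1) for x in rect(on_plane(s,max(blobs(s,fl),key=lambda b:b[1][4])[0],47))])
cv2.imwrite("pics/w1c.png",cv2.resize(cv2.cvtColor(d["img"][120:270,200:340],cv2.COLOR_RGB2BGR),None,fx=4,fy=4,interpolation=cv2.INTER_CUBIC))
# base green edges & rails
hsv=cv2.cvtColor(d["img"],cv2.COLOR_RGB2HSV)
g=(hsv[...,0]>60)&(hsv[...,0]<95)&(hsv[...,1]>100)&(Z>18)&(Z<34)
ys=P[...,1]
L=[];Rr=[]
for y0 in range(-80,100,5):
    m=g&(abs(ys-y0)<2.5)
    if m.sum()<5: continue
    x=P[...,0][m]; L.append((y0,np.percentile(x,2)));Rr.append((y0,np.percentile(x,98)))
L=np.array(L);Rr=np.array(Rr)
print(np.polyfit(L[:,0],L[:,1],1),np.polyfit(Rr[:,0],Rr[:,1],1))
```

```text
[256, 142, 25, 10, 205] z 97.6 [array([651. ,  96.8]), np.float64(29.8), np.float64(10.0), np.float64(-2.8)] min [636.3  91.6] max [665.6 102.5]
[242, 149, 8, 18, 133] z 97.5 [array([623.3,  83.6]), np.float64(21.0), np.float64(8.6), np.float64(88.9)] min [618.8  73.1] max [627.7  94.1]
[285, 151, 9, 18, 141] z 97.7 [array([676.9,  81.1]), np.float64(21.2), np.float64(9.9), np.float64(-88.8)] min [672.   70.6] max [682.   91.6]
[240, 228, 7, 17, 116] z 97.6 [array([618.3, -20.5]), np.float64(23.1), np.float64(8.0), np.float64(88.7)] min [614.1 -32. ] max [622.5  -9. ]
[280, 229, 8, 18, 125] z 97.4 [array([672.2, -23. ]), np.float64(24.6), np.float64(9.4), np.float64(-89.0)] min [667.5 -35.2] max [677.  -10.7]
[252, 242, 23, 11, 214] z 97.1 [array([644.9, -36.7]), np.float64(29.6), np.float64(14.7), np.float64(-0.6)] min [630.  -44.1] max [659.7 -29.3]
floor 45.809258533656305 [array([647.9,  29.8]), np.float64(149.3), np.float64(99.4), np.float64(87.4)]
[1.00727311e-01 6.99654257e+02] [1.58705382e-01 7.09556879e+02]
```

View pics/w1c.png

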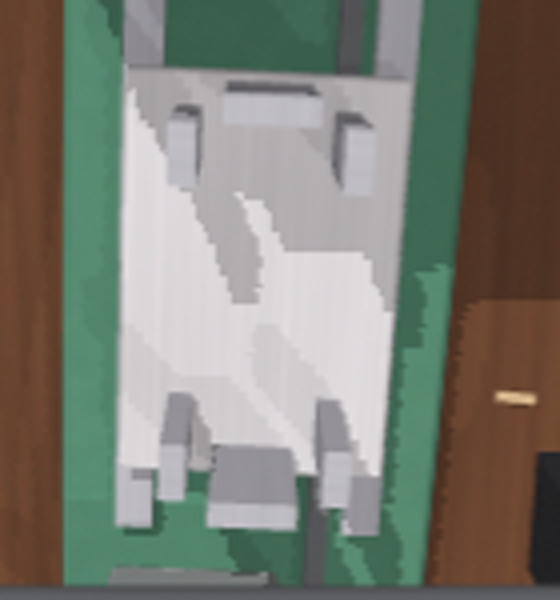

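```bash
cat >> h.py <<'E'
def seek(s,kind):
    h=s["hsv"].astype(int);H,S,V=h[...,0],h[...,1],h[...,2];P=s["P"]
    m=(H>12)&(H<32)&(S>50)&(V>150) if kind=="wood" else ((H<6)|(H>174))&(S>150)&(V>90)
    out=[]
    for b,st,c in blobs(s,m,300):
        z=np.nanmedian(P[b][:,2]); a=rect(on_plane(s,b,z))
        if 105<a[1]<140 and 33<a[2]<52: out.append((a[0],a[3],z,a[1],a[2]))
    return out
E
python3 - <<'E'
from h import *
r.move_to([440,-10,330],down(np.pi/2)) # view boards with wrist
s=snap("wrist","w2"); print("wrist")
for k in("wood","red"):
    for a in seek(s,k): print(k,np.round(a[0],1),*[round(float(x),1) for x in a[1:]])
s=snap("top","t2");print("top")
for k in("wood","red"):
    for a in seek(s,k): print(k,np.round(a[0],1),*[round(float(x),1) for x in a[1:]])
P=s["P"];Z=P[...,2]
reg=(P[...,0]>560)&(P[...,0]<720)&(P[...,1]>-60)&(P[...,1]<115)
for b,st,c in blobs(s,reg&(Z>86)&(Z<112),8):
    xy=on_plane(s,b,99); print(st.tolist(),"z",np.median(Z[b]).round(1),xy.mean(0).round(1))
fl=reg&(Z>36)&(Z<58)
print([np.round(x,1) for x in rect(on_plane(s,max(blobs(s,fl),key=lambda b:b[1][4])[0],47))],r.get_obs()["time_s"])
E
```

```text
wrist
wood [ 430.4 -119.6] -7.1 12.7 121.1 41.7
wood [440.5 120.1] 3.5 12.7 120.7 40.9
wood [ 439.7 -231.3] 0.9 12.6 120.1 44.8
wood [462.    0.8] 6.6 12.8 120.3 40.2
top
wood [439. 120.] 2.0 13.6 119.5 41.5
wood [ 439.1 -232.1] 0.7 14.0 119.9 42.3
red [478.  407.8] -14.8 17.3 120.6 45.7
[212, 147, 8, 5, 35] z 97.6 [672.3  82. ]
[249, 150, 8, 4, 30] z 97.6 [667.8 -23.6]
[208, 153, 4, 11, 38] z 98.3 [645.2  97.8]
[256, 155, 3, 9, 27] z 100.2 [646.1 -36.7]
[211, 165, 7, 5, 31] z 98.3 [620.8  84.2]
[array([646.3,  40.1]), np.float64(146.9), np.float64(100.9), np.float64(90.0)] 4.7833
```

View pics/w2.png

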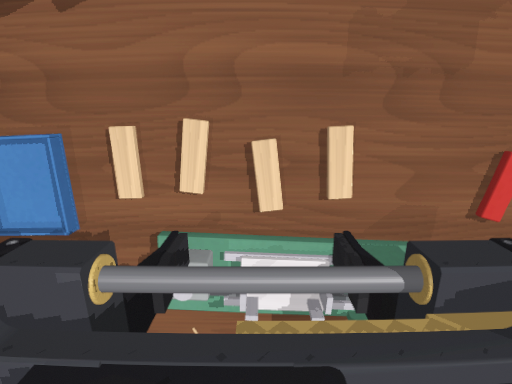

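```bash
cat >> h.py <<'E'
def pick(xy,ang,yawbase,ztip=4,force=25,op=70):
    yaw=np.radians(ang)+yawbase
    r.gripper_to(op)
    r.move_to([xy[0],xy[1],90],down(yaw))
    if r.line_to([xy[0],xy[1],ztip],speed=100,f_stop=15): print("contact on descent",r.get_obs()["tool_pos"])
    r.gripper_to(10,force)
    print("gripped",r.get_obs()["gripper_width"],r.get_obs()["tool_pos"])
    r.line_to([xy[0],xy[1],150],speed=200)
    print("lifted",r.get_obs()["gripper_width"],r.get_obs()["ft_force"].round(2),r.get_obs()["time_s"])
PK=np.array([647.2,30.0]);PY=-0.0463
E
python3 - <<'E'
from h import *
pick((461.3,1.4),6.8,np.pi/2)
r.move_to([PK[0],PK[1],190],down(PY))
s=snap("wrist","w3"); print(r.get_obs()["tool_pos"],r.get_obs()["time_s"])
np.savez("w3.npz",img=s["img"],P=s["P"],ray=s["ray"],t=s["t"])
E
```

```text
gripped 39.31740513869929 [461.33612628   1.38092664   4.06996762]
lifted 39.53472067433458 [-0.06  0.28 -1.01] 8.8917
[646.95996627  29.7906998  189.74391561] 10.55
```

View pics/w3.png

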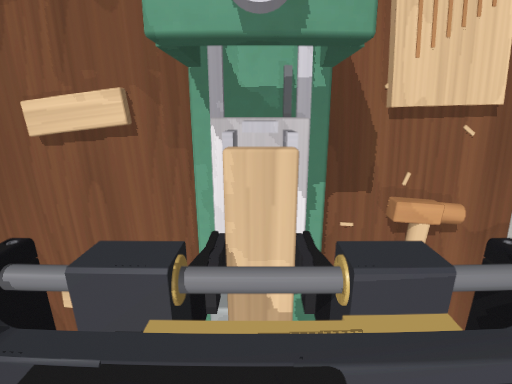

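```bash
cat >> h.py <<'E'
def held(s,ztop,kind="wood"):
    h=s["hsv"].astype(int);H,S,V=h[...,0],h[...,1],h[...,2]
    m=((H>8)&(H<32)&(S>50)&(V>130)) if kind=="wood" else (((H<6)|(H>174))&(S>150)&(V>70))
    m&=np.abs(s["P"][...,2]-ztop)<14
    m[235:]=False
    b=max(blobs(s,m,100),key=lambda b:b[1][4])[0]
    xy=on_plane(s,b,ztop)
    u=np.array([-np.sin(PY),np.cos(PY)]);w=np.array([np.cos(PY),np.sin(PY)])
    a=(xy-PK)@u;c=(xy-PK)@w
    far=np.percentile(a,99.7)
    mid=(a<far-10)
    # edges at slices
    L=[];Rr=[]
    for a0 in np.arange(a.min()+3,far-5,4):
        k=abs(a-a0)<2
        if k.sum()>3: L.append((a0,c[k].min()));Rr.append((a0,c[k].max()))
    L=np.array(L);Rr=np.array(Rr);l=np.polyfit(*L.T,1);q=np.polyfit(*Rr.T,1)
    e=[np.percentile(a[(c>c0-4)&(c<c0+4)],99.5) for c0 in (-12,0,12)]
    print("z med",np.median(s["P"][b][:,2]).round(1),"far end along",np.round(e,1),"left/right edges",l.round(3),q.round(3))
def posts(s):
    P=s["P"];Z=P[...,2]
    u=np.array([-np.sin(PY),np.cos(PY)]);w=np.array([np.cos(PY),np.sin(PY)])
    reg=(P[...,0]>560)&(P[...,0]<720)&(P[...,1]>-90)&(P[...,1]<115)&(s["hsv"][...,1]<60)
    for b,st,c in blobs(s,reg&(Z>86)&(Z<108),15):
        xy=on_plane(s,b,98)-PK; a=xy@u;c=xy@w
        print("post",st.tolist(),"along %.1f..%.1f  across %.1f..%.1f"%(a.min(),a.max(),c.min(),c.max()))
E
python3 - <<'E'
from h import *
s=snap("wrist")
held(s,r.get_obs()["tool_pos"][2]-4+14);posts(s)
E
```

```text
z med 198.3 far end along [59.7 59.7 59.7] left/right edges [ 2.0000e-03 -1.8334e+01] [8.0000e-03 1.9721e+01]
post [242, 121, 36, 11, 393] along 62.5..70.6  across -14.3..14.9
post [222, 131, 12, 20, 195] along 46.7..62.5  across -31.6..-21.9
post [286, 131, 12, 18, 186] along 48.4..62.5  across 22.5..32.1
```

```bash
cat >> h.py <<'E'
def place(z0,off=4,dx=(0,0)):
    x,y=PK[0]+dx[0],PK[1]+dx[1]
    c=r.line_to([x,y,z0+off+6],speed=100,f_stop=8)
    if c: print("EARLY CONTACT",r.get_obs()["tool_pos"],r.get_obs()["ft_force"]); return False
    c=r.line_to([x,y,z0+off-1.5],speed=25,f_stop=4)
    o=r.get_obs();print("down",c,o["tool_pos"].round(2),o["ft_force"].round(1))
    r.gripper_to(58)
    r.line_to([x,y,190],speed=200)
    print("t",r.get_obs()["time_s"])
    return True
E
python3 - <<'E'
from h import *
if place(47):
    s=snap("wrist","w4")
    P=s["P"];h=s["hsv"].astype(int)
    m=(h[...,0]>8)&(h[...,0]<32)&(h[...,1]>50)&(h[...,2]>120)&(abs(P[...,2]-61)<12)&(abs(P[...,0]-647)<60);
    print(np.nanmedian(P[m][:,2]), on_plane(s,m,61).min(0),on_plane(s,m,61).max(0))
    s=snap("top","t4")
    for k in("wood","red"):
        for a in seek(s,k): print(k,np.round(a[0],1),*[round(float(x),1) for x in a[1:]])
E
```

```text
down True [647.64  30.03  50.89] [-1.2 -0.5  4.9]
t 13.9
59.76140843708026 [626.64887112 -29.91440511] [670.16648316  89.42949858]
wood [439. 120.] 2.0 13.5 119.5 41.5
red [478.  408.3] -15.1 17.2 120.9 44.5
```

View pics/w4.png

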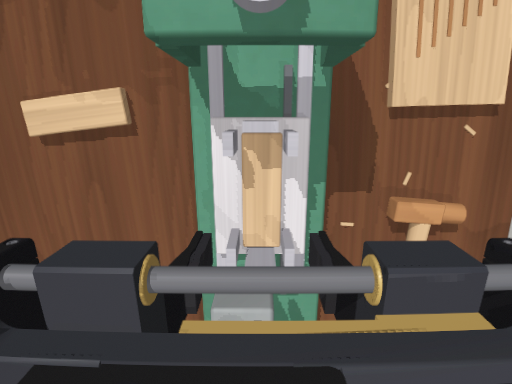

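View pics/t4.png

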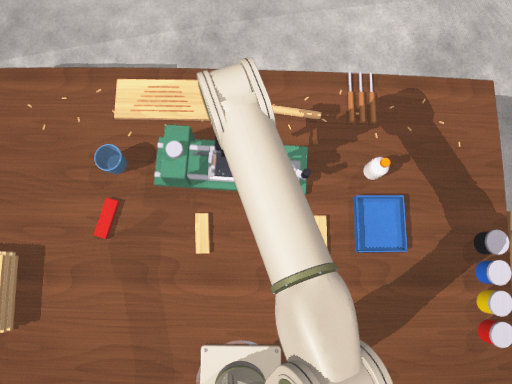

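```bash
cat >> h.py <<'E'
def look(xy,yawbase,kind,name,z=260,back=60):
    # hover with the object ahead of gripper, then measure
    d=np.array([np.cos(yawbase+np.pi/2),np.sin(yawbase+np.pi/2)]) # tool -y ... approx
    r.move_to([xy[0],xy[1],z],down(yawbase))
    s=snap("wrist",name)
    L=[a for a in seek(s,kind) if np.hypot(*(a[0]-xy))<70]
    for a in seek(s,kind): print(kind,np.round(a[0],1),*[round(float(x),1) for x in a[1:]])
    return min(L,key=lambda a:np.hypot(*(a[0]-xy))) if L else None
E
python3 - <<'E'
from h import *
a=look((455,110),np.pi/2,"wood","w5")
if a is not None and abs(a[3]-120)<4 and abs(a[4]-40)<5:
    pick(a[0]-[0.7,-.3],a[1],np.pi/2)
    r.move_to([PK[0],PK[1],190],down(PY))
    s=snap("wrist","w6"); held(s,r.get_obs()["tool_pos"][2]-4+14);posts(s)
E
```

```text
wood [ 430.5 -117.6] -6.7 12.6 120.6 45.6
wood [440.6 120.3] 3.1 12.7 120.5 40.5
wood [ 439.2 -229. ] 1.1 12.6 119.7 49.5
gripped 39.61249258498987 [440.00547233 120.58052911   4.06468449]
lifted 39.86553381876147 [ 0.3   0.04 -1.31] 19.2917
z med 197.9 far end along [61. 61. 61.] left/right edges [-2.0000e-03 -1.8645e+01] [1.0000e-03 1.9548e+01]
post [243, 122, 36, 11, 395] along 62.5..70.6  across -14.0..15.3
post [222, 132, 13, 17, 173] along 49.2..62.5  across -31.7..-21.5
post [287, 133, 12, 15, 161] along 50.1..61.8  across 22.8..32.4
```

View pics/w5.png

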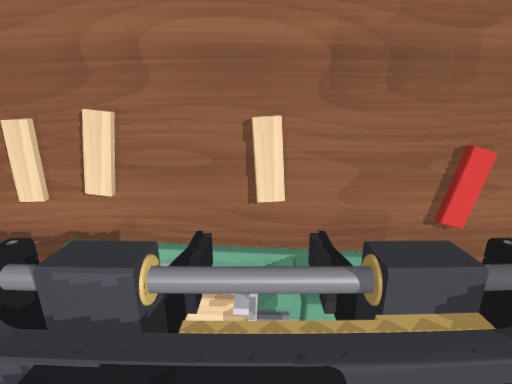

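Run:
```python
from h import *
if place(61,dx=(0,-1.3)):
    a=look((445,-115),np.pi/2,"wood","w7")
    if a is not None and abs(a[3]-120)<4 and abs(a[4]-40)<5:
        pick(a[0]-[0.7,-.3],a[1],np.pi/2)
        r.move_to([PK[0],PK[1],190],down(PY))
        s=snap("wrist","w8"); held(s,r.get_obs()["tool_pos"][2]-4+14);posts(s)
```

```text
down True [647.67  28.74  64.97] [-1.6  0.1  5.9]
t 23.7833
wood [ 430.4 -120.6] -7.1 12.7 120.7 40.5
wood [ 439.5 -232.4] 1.0 12.7 120.8 42.8
gripped 39.75883429725517 [ 429.72964979 -120.38488497    4.08115965]
lifted 39.78094552713679 [-0.09  0.84 -2.02] 29.4917
z med 198.1 far end along [59.9 59.9 59.9] left/right edges [  0.    -18.313] [2.0000e-03 1.9921e+01]
post [242, 120, 36, 12, 429] along 62.2..71.1  across -14.3..15.0
post [222, 131, 12, 20, 191] along 46.4..62.2  across -31.5..-21.8
post [286, 131, 12, 17, 183] along 48.9..62.2  across 22.5..32.1
```

View pics/w8.png

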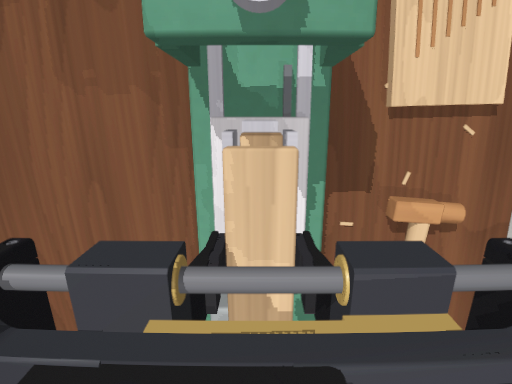

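Run:
```python
from h import *
if place(75,dx=(-0.3,-.3)):
    s=snap("wrist","w9")
    P=s["P"];h=s["hsv"].astype(int)
    m=(h[...,0]>8)&(h[...,0]<32)&(h[...,1]>50)&(h[...,2]>120)&(abs(P[...,2]-89)<12)&(abs(P[...,0]-647)<60)
    u=np.array([-np.sin(PY),np.cos(PY)]);w=np.array([np.cos(PY),np.sin(PY)])
    b=max(blobs(s,m),key=lambda b:b[1][4])[0];xy=on_plane(s,b,89)-PK
    print("z",np.nanmedian(P[b][:,2]),np.percentile(xy@u,[.5,99.5]),np.percentile(xy@w,[.5,99.5]))
    a=look((490,395),0+np.pi/2,"red","w10"); print(a,r.get_obs()["time_s"])
```

```text
down True [647.35  29.68  78.94] [-0.3 -1.4  5.4]
t 34.15
z 87.74305023807005 [-59.24061336  59.92830865] [-18.09877312  20.64158832]
red [480.  409.8] -15.2 16.7 119.6 40.7
(array([480.0189209 , 409.82458496]), -15.162986755371094, np.float64(16.68079803872854), 119.61837005615234, 40.680755615234375) 35.7417
```

View pics/w9.png

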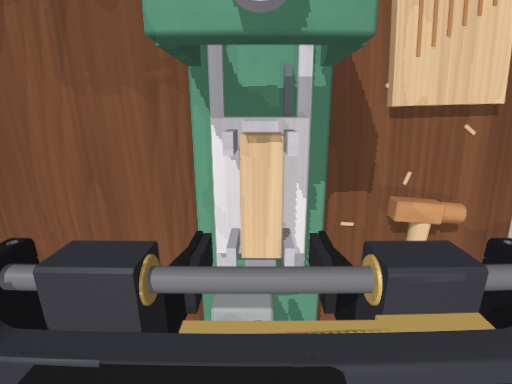

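View pics/w10.png

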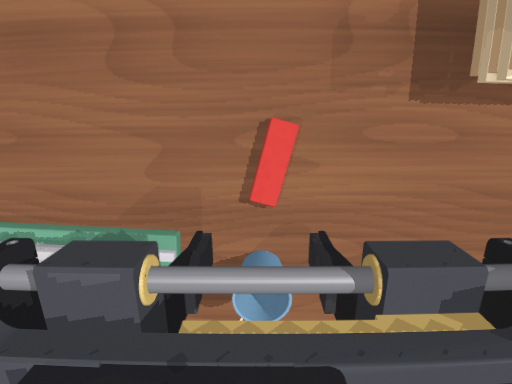

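Run:
```python
from h import *
a=(np.array([480.0-.8,409.8-.5]),-15.1)
pick(a[0],a[1],np.pi/2,ztip=5,force=40)
r.line_to([a[0][0],a[0][1],270],speed=250)
r.move_to([520,100,270],down(PY))
r.move_to([PK[0],PK[1],240],down(PY))
r.line_to([PK[0],PK[1],190],speed=150)
s=snap("wrist","w11"); held(s,r.get_obs()["tool_pos"][2]-5+18,"red");posts(s); print(r.get_obs()["time_s"])
```

```text
gripped 39.35588569725683 [479.26434481 409.46971879   5.14844227]
lifted 39.59481368106877 [ 0.88 -1.21 -2.91] 39.525
z med 202.5 far end along [60.8 60.8 60.8] left/right edges [-4.0000e-03 -1.7837e+01] [6.000e-03 1.941e+01]
post [242, 122, 36, 11, 394] along 62.3..70.5  across -14.2..15.2
post [222, 132, 12, 21, 186] along 45.6..62.3  across -31.6..-21.8
post [286, 132, 12, 16, 173] along 49.8..62.4  across 22.8..32.5
42.525
```

View pics/w11.png

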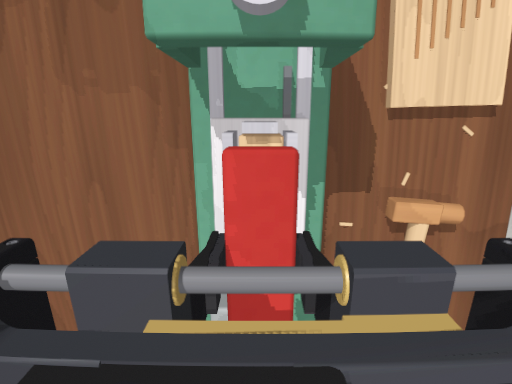

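Run:
```python
from h import *
if place(89,off=5,dx=(-0.2,-1.1)):
    s=snap("wrist","w12")
    P=s["P"];h=s["hsv"].astype(int)
    m=((h[...,0]<6)|(h[...,0]>174))&(h[...,1]>150)&(h[...,2]>70)&(abs(P[...,0]-647)<60)
    u=np.array([-np.sin(PY),np.cos(PY)]);w=np.array([np.cos(PY),np.sin(PY)])
    b=max(blobs(s,m),key=lambda b:b[1][4])[0];xy=on_plane(s,b,107)-PK
    print("z",np.nanmedian(P[b][:,2]),np.percentile(xy@u,[.5,99.5]),np.percentile(xy@w,[.5,99.5]))
    a=look((455,-225),np.pi/2,"wood","w13"); print(a,r.get_obs()["time_s"])
    s=snap("top","t13")
```

```text
down True [647.44  28.96  94.1 ] [-0.9 -1.6  6.5]
t 45.1833
z 105.70800656480706 [-58.04641995  58.6256898 ] [-17.72662486  20.02929121]
wood [ 439.5 -233.7] 0.7 12.7 119.9 40.4
(array([ 439.45605469, -233.72518921]), 0.727186381816864, np.float64(12.731914979070496), 119.9299545288086, 40.42539596557617) 47.1583
```

View pics/w12.png

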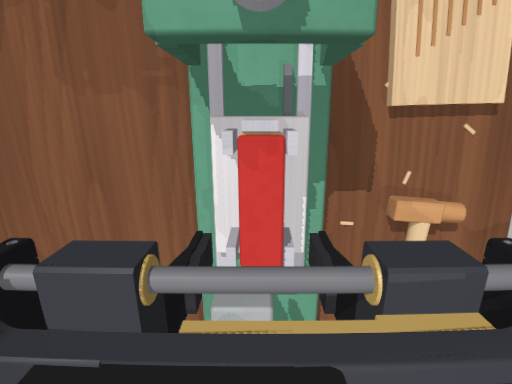

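View pics/w13.png

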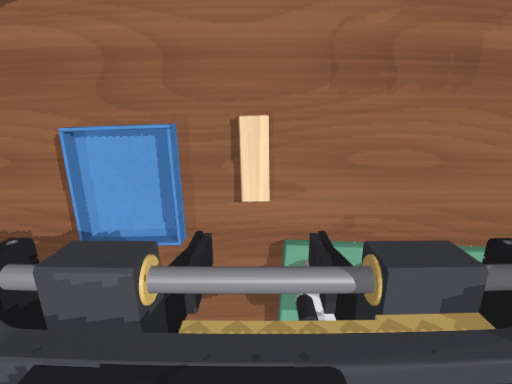

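Run:
```python
from h import *
pick((438.7,-233.4),0.7,np.pi/2)
yaw=np.pi/2+.02
r.move_to([475,-420,150],down(yaw))
r.line_to([475,-420,16],speed=120,f_stop=8)
c=r.line_to([475,-420,7],speed=30,f_stop=4);print(c,r.get_obs()["tool_pos"])
r.gripper_to(62)
r.line_to([475,-420,200],speed=250)
# go look at the crank
r.move_to([610,-60,330],down(0))
s=snap("wrist","w14"); s2=snap("top","t14")
np.savez("w14.npz",img=s["img"],P=s["P"],ray=s["ray"],t=s["t"]);print(r.get_obs()["time_s"])
P=s["P"];Z=P[...,2]
reg=(P[...,0]>520)&(P[...,0]<720)&(P[...,1]>-250)&(P[...,1]<-60)
for zl,zh in ((135,160),(104,125),(70,104)):
  for b,st,c in blobs(s,reg&(Z>zl)&(Z<zh),15):
    print(zl,st.tolist(),np.median(Z[b]).round(1),on_plane(s,b,np.median(Z[b])).mean(0).round(1),rect(on_plane(s,b,np.median(Z[b]))))
```

```text
gripped 39.88843544030789 [ 438.73428821 -233.46520707    4.09507496]
lifted 39.79553804376562 [ 0.14 -0.54 -1.09] 51.0083
True [ 475.36146945 -420.3752432     8.77666365]
56.9
135 [246, 253, 17, 14, 199] 146.0 [ 603.3 -165.8] (array([ 602.80297852, -164.84092712]), 20.768827438354492, 18.638423919677734, -0.00835418701171875)
104 [256, 212, 23, 22, 327] 105.0 [ 620.1 -129.3] (array([ 620.34332275, -129.34875488]), 31.06439208984375, 30.63661003112793, 89.94608306884766)
104 [247, 243, 16, 12, 91] 115.2 [ 603.5 -162.7] (array([ 603.46563721, -163.61076355]), 21.013973236083984, 15.902923583984375, -4.22125244140625)
70 [243, 191, 49, 58, 1866] 78.8 [ 619.3 -127. ] (array([ 619.89251709, -136.39370728]), 88.4273452758789, 69.2308349609375, 87.00330352783203)
```

View pics/w14.png

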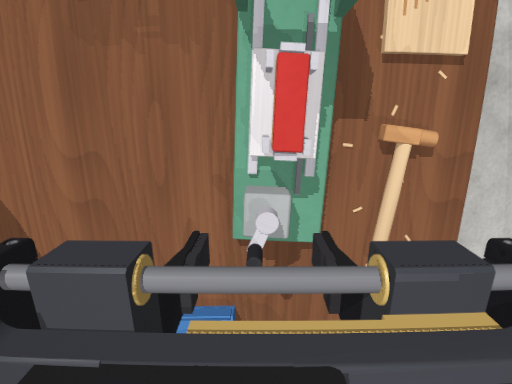

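View pics/t14.png

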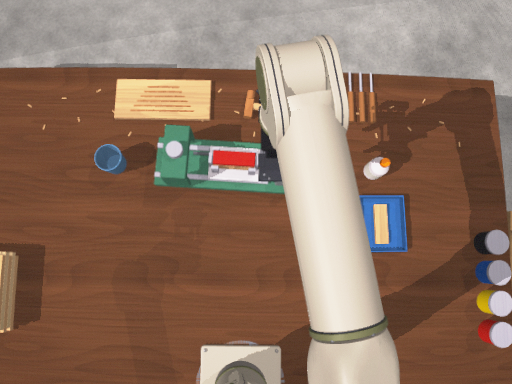

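Run:
```python
from h import *
r.move_to([610,-150,310],down(0))
s=snap("wrist","w15")
P=s["P"];Z=P[...,2]
reg=(P[...,0]>520)&(P[...,0]<720)&(P[...,1]>-250)&(P[...,1]<-60)
for zl,zh in ((138,155),(98,111)):
  for b,st,c in blobs(s,reg&(Z>zl)&(Z<zh),15):
    z=148 if zl>130 else 107
    cc,rad=cv2.minEnclosingCircle(on_plane(s,b,np.median(Z[b])).astype(np.float32))
    print(zl,st.tolist(),np.median(Z[b]).round(1),on_plane(s,b,np.median(Z[b])).mean(0).round(1),cc,rad)
cv2.imwrite("pics/w15c.png",cv2.resize(cv2.cvtColor(s["img"][120:270,180:340],cv2.COLOR_RGB2BGR),None,fx=4,fy=4))
```

```text
138 [245, 190, 19, 20, 282] 146.4 [ 603.1 -169.6] (602.86572265625, -169.4161376953125) 11.389779090881348
98 [247, 146, 34, 45, 806] 104.3 [ 616.6 -137.5] (611.3416748046875, -140.82566833496094) 30.75429344177246
```

View pics/w15c.png

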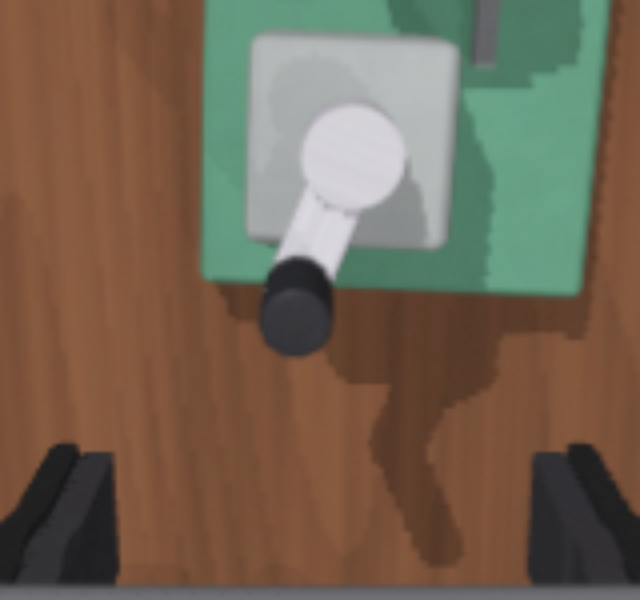

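Run:
```python
from h import *
r.gripper_to(60)
r.move_to([603,-169.3,185],down(0))
r.line_to([603,-169.3,114],speed=80,f_stop=8)
r.gripper_to(5,20)
o=r.get_obs();print(o["gripper_width"],o["tool_pos"],o["ft_force"],o["time_s"])
C=np.array([620.4,-129.0]);a=np.arctan2(-169.3+129,603-620.4)
f0=o["ft_force"]
for i in range(1,8):
    b=a-np.radians(12)*i
    r.line_to([C[0]+45*np.cos(b),C[1]+45*np.sin(b),114],speed=60)
    o=r.get_obs();f=o["ft_force"]-f0;u=np.array([np.cos(b),np.sin(b)]);tg=np.array([np.sin(b),-np.cos(b)])
    print(i,"rad %.1f tan %.1f fz %.1f"%(f[:2]@u,f[:2]@tg,f[2]),np.round(o["tool_pos"],1),round(o["gripper_width"],1),o["time_s"])
    if np.hypot(*f[:2])>25: print("ABORT");break
```

```text
21.779026909591295 [ 602.75149134 -169.38068815  113.9891925 ] [-1.70711435  0.30110617  2.44517555] 60.0583
1 rad -2.3 tan -0.2 fz -2.1 [ 594.2 -165.1  114. ] 21.7 60.3667
2 rad -1.2 tan 1.0 fz -2.0 [ 587.  -159.2  114. ] 21.7 60.675
3 rad 1.5 tan -0.6 fz -0.3 [ 581.1 -151.9  114. ] 21.5 60.9833
4 rad 4.2 tan -0.7 fz 1.8 [ 576.9 -143.5  113.9] 21.4 61.2917
5 rad 6.8 tan -0.0 fz 3.9 [ 574.5 -134.2  113.9] 21.2 61.6
6 rad 7.7 tan 0.2 fz 4.8 [ 574.  -124.3  113.9] 21.5 61.9083
7 rad 8.4 tan -0.3 fz 5.0 [ 575.9 -114.3  113.9] 21.5 62.2167
```

```bash
cat > crank.py <<'E'
from h import *
import sys
C=np.array([618.5,-129.0]);A0=np.arctan2(-169.3+129,603-620.4)
def go(sweep_to,step,sp,lim,f0=np.array([-1.7,.3,2.4])):
    p=r.get_obs()["tool_pos"][:2]-C; cur=np.arctan2(p[1],p[0])
    # unwrap with saved sweep
    try: s0=float(open("sweep").read())
    except Exception: s0=np.radians(84)
    s=A0-cur; s+=2*np.pi*np.round((s0-s)/(2*np.pi)); n=0
    while s<sweep_to-1e-3:
        s=min(s+step,sweep_to); b=A0-s
        r.line_to([C[0]+45*np.cos(b),C[1]+45*np.sin(b),114],speed=sp)
        o=r.get_obs();f=o["ft_force"]-f0;u=np.array([np.cos(b),np.sin(b)]);tg=np.array([np.sin(b),-np.cos(b)])
        d=o["tool_pos"][:2]-C
        if n%3==0 or f[:2]@tg<-lim or step<.1: print("%.2f rad %.1f tan %.1f fz %.1f"%(s,f[:2]@u,f[:2]@tg,f[2]),"r %.1f lag %.3f"%(np.hypot(*d),np.angle(np.exp(1j*(np.arctan2(d[1],d[0])-b)))),round(o["gripper_width"],1),round(o["time_s"],1))
        n+=1
        open("sweep","w").write(str(s))
        if f[:2]@tg<-lim or np.hypot(*f[:2])>28: print("STOP");return
E
python3 - <<'E'
from crank import *
go(6.28+1.5,np.radians(12),70,14)
s=snap("top","t16")
E
```

```text
1.71 rad 1.0 tan 2.0 fz -1.6 r 45.6 lag -0.017 21.5 62.5
2.33 rad 4.8 tan 1.0 fz -0.9 r 46.3 lag -0.016 21.4 63.4
2.96 rad 6.0 tan 3.2 fz -3.9 r 46.5 lag -0.014 21.3 64.2
3.59 rad 6.7 tan 2.2 fz -4.9 r 46.1 lag -0.018 21.5 65.1
4.22 rad 7.0 tan 2.4 fz -3.5 r 45.2 lag -0.019 21.5 65.9
4.85 rad -1.9 tan 0.9 fz 0.4 r 44.4 lag -0.008 21.3 66.8
5.48 rad -4.9 tan -0.4 fz 0.5 r 43.8 lag -0.005 21.2 67.6
6.10 rad -6.6 tan -0.1 fz -1.9 r 43.5 lag -0.010 21.3 68.5
6.73 rad -7.3 tan 2.1 fz -3.4 r 43.9 lag -0.015 21.8 69.3
7.36 rad -5.5 tan 0.7 fz -5.0 r 44.6 lag 0.005 21.4 70.2
```

View pics/t16.png

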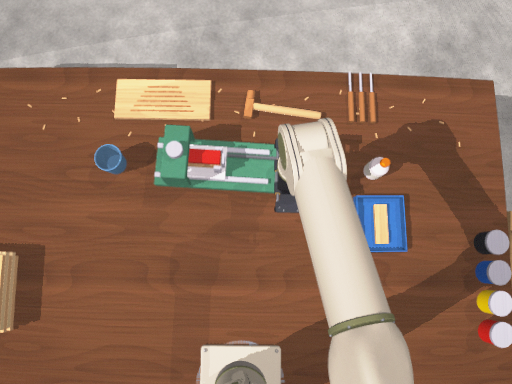

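```bash
sed -i 's/^C=np.array.*;A0=/C=np.array([618.8,-127.5]);A0=/' crank.py
python3 - <<'E'
from crank import *
go(11.9,np.radians(12),70,14)
go(12.8,np.radians(3),25,11)
E
```

```text
7.96 rad -1.8 tan 1.7 fz -1.7 r 45.1 lag -0.007 21.8 71.1
8.59 rad -0.4 tan 2.2 fz -1.9 r 45.1 lag -0.006 21.6 71.9
9.22 rad 2.6 tan 3.3 fz -2.1 r 45.1 lag -0.007 21.5 72.8
9.84 rad 3.2 tan 2.1 fz -2.4 r 45.0 lag -0.012 21.4 73.6
10.47 rad 4.1 tan 1.7 fz -1.6 r 45.0 lag -0.019 21.2 74.5
11.10 rad 1.3 tan 0.5 fz -0.7 r 44.9 lag -0.013 21.5 75.3
11.73 rad -0.1 tan -0.1 fz 0.2 r 44.9 lag -0.007 21.8 76.2
11.96 rad -0.0 tan -2.9 fz -1.5 r 44.9 lag 0.003 21.1 76.7
12.01 rad 0.0 tan -4.4 fz -1.1 r 44.9 lag -0.001 21.4 76.9
12.06 rad -1.3 tan -2.9 fz -2.6 r 44.9 lag -0.004 21.1 77.2
12.11 rad -1.0 tan -3.4 fz -1.5 r 44.9 lag -0.005 21.3 77.4
12.17 rad -2.0 tan -2.8 fz -1.3 r 44.9 lag -0.005 21.5 77.7
12.22 rad -1.8 tan -6.6 fz -4.1 r 44.9 lag 0.009 21.4 77.9
12.27 rad -1.1 tan -17.6 fz -10.5 r 44.8 lag 0.053 21.8 78.2
STOP
```

Run:
```python
from h import *
r.gripper_to(60)
p=r.get_obs()["tool_pos"]
r.line_to([p[0],p[1],190],speed=150)
r.move_to([640,60,310],down(0))
s=snap("wrist","w17");print(r.get_obs()["time_s"])
P=s["P"];Z=P[...,2]
u=np.array([-np.sin(PY),np.cos(PY)]);w=np.array([np.cos(PY),np.sin(PY)])
a=(P[...,:2]-PK)@u;c=(P[...,:2]-PK)@w
reg=(abs(c)<60)&(a>-80)&(a<200)
m=reg&(Z>40)&(Z<53)&(s["hsv"][...,1]<60)
b=max(blobs(s,m,30),key=lambda b:b[1][4])[0];print("floor rear edge along",np.percentile(a[b],[1,5]))
for b,st,cc in blobs(s,reg&(Z>86)&(Z<112),25): print(st.tolist(),np.median(Z[b]).round(1),"along %.1f..%.1f across %.1f..%.1f"%(a[b].min(),a[b].max(),c[b].min(),c[b].max()))
g=reg&(Z>135);print("head along from",np.percentile(a[g],[1]) if g.any() else None)
```

```text
80.8167
floor rear edge along [80.13941414 81.7907099 ]
[254, 96, 43, 30, 1025] 105.6 along 92.4..124.7 across -18.1..32.9
[243, 108, 9, 16, 122] 97.7 along 92.4..110.6 across -31.5..-22.4
[257, 124, 25, 9, 191] 97.7 along 82.7..91.7 across -14.2..15.7
head along from [22.18640554]
```

View pics/w17.png

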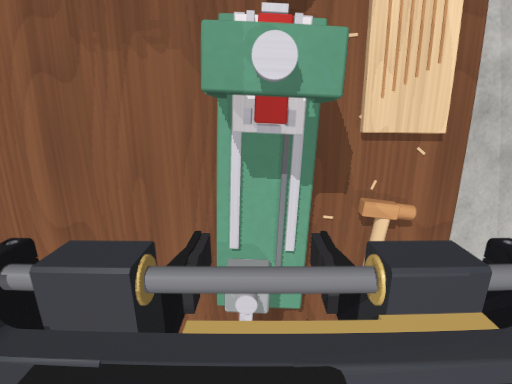

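Run:
```python
from h import *
s=snap("wrist")
P=s["P"];Z=P[...,2]
u=np.array([-np.sin(PY),np.cos(PY)]);w=np.array([np.cos(PY),np.sin(PY)])
a=(P[...,:2]-PK)@u;c=(P[...,:2]-PK)@w
g=(Z>158)&(Z<172)&(abs(c)<70)&(a>60);print("head top along",np.percentile(a[g],[1,3,97,99]),np.median(Z[g]))
g=(Z>16)&(Z<34)&(s["hsv"][...,0]>60)&(s["hsv"][...,0]<95)&(s["hsv"][...,1]>100)&(abs(c)<80);print("base along",np.percentile(a[g],[.1,1,99,99.9]))
# top & scene with the arm out of the way
r.move_to([450,-150,330],down(np.pi/2)); 
r.movej([1.111,0.332,-0.065,1.46,0.022,1.35,-0.088])
for n in("top","scene"):
    s=snap(n,n+"18")
    if n=="top":
        P=s["P"];Z=P[...,2];a=(P[...,:2]-PK)@u;c=(P[...,:2]-PK)@w
        g=(Z>156)&(Z<174)&(abs(c)<70)&(a>60);print("top: head along",np.percentile(a[g],[2,98]))
        g=(s["hsv"][...,0]>60)&(s["hsv"][...,0]<95)&(s["hsv"][...,1]>100)&(Z>16)&(Z<34)&(abs(c)<90);print("base along",np.percentile(a[g],[.5,99.5]))
        g=(Z>40)&(Z<53)&(abs(c)<45)&(a>50)&(a<130);print("floor rear",np.percentile(a[g],[1,4]))
print(r.get_obs()["time_s"])
```

```text
head top along [138.53048715 140.02626315 178.17329706 179.78354459] 164.8164802121377
base along [-76.8876684  -69.60990166 108.71651357 108.85431154]
top: head along [140.50380751 179.78690218]
base along [-218.42763165  229.92483082]
floor rear [80.92157078 81.38816117]
84.575
```

View pics/top18.png

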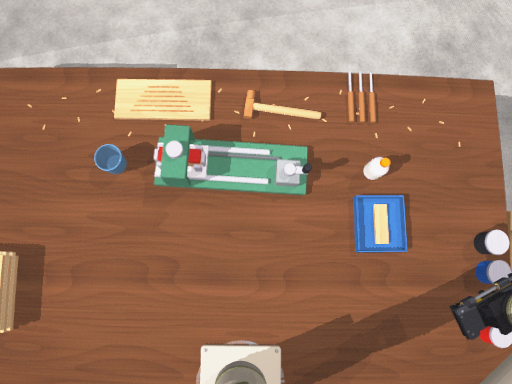

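View pics/scene18.png

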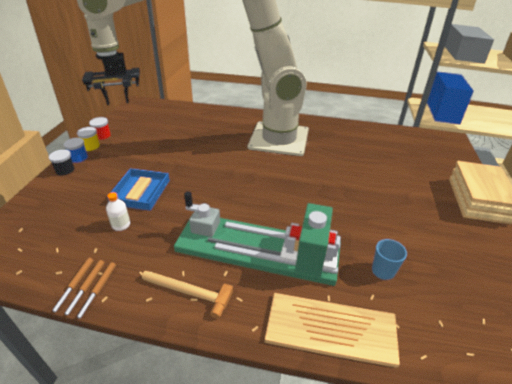

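Run:
```python
from h import *
print(r.job_done(),r.get_obs()["time_s"])
```

```text
the job is handed in; nothing more can be done
the job is handed in; nothing more can be done
```

The job is finished and handed in, with the robot clock at about 85 s of the 210 s allowed.

- **Boards:** There were four boards on the table. Three are stacked flat in the pocket; after the third, the top of the stack measured about 88 mm against 89 mm expected.
- **Plate:** I laid the red plate squarely on the stack before touching the crank. It read about 106 mm high against 107 mm expected, and was centred to about 1 mm.
- **Leftover:** The fourth board is lying flat in the blue tray.
- **Crank:** I wound it clockwise through about 12.22 rad until it hit a firm stop: the resistance rose to 17.6 N and the knob no longer followed. The carriage travelled about 155–156 mm, which agrees with a start about 0.35 rad in and the end stop at 12.57 rad.
- **Last pictures:** They show the plate under the press head with the carriage home, and the board in the tray. The glue bottle and the cup stand where they were, and the arm is clear of everything.

- **Camera disagreement:** The wrist and top cameras differed by 1–2 mm, so I corrected each placement against the pocket stops in the wrist image.
- **Crank centre:** My first estimate of the crank's centre was about 2 mm off. That put up to about 8 N sideways on the knob until I corrected it during the winding.
- **Not measured:** The front edge of the press head. I judged "home" from the firm stop, the carriage travel and the position of the cap on the head.

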